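# Switch on the metered battery supply at the repair bench

### The arm

A 6-joint arm with a two-finger parallel gripper is mounted at the origin on the work surface. World frame = base frame: x ahead of the robot, y to its left, z up, the work surface at z = 0. Lengths are in m, angles in degrees, forces in N, time in s.
With the tool pointing down it reaches from about 0.4 to 0.825 m from the base axis. Payload 7 kg.
Tool frame: the origin (TCP) lies at the very end of the fingers, on their centre line; the grasp point (between the pads) lies 19 mm behind it; z points along the fingers, y is the line along which they close (so a half turn about z gives the same grasp; the last joint's range is limited). The gripper opens to 88 mm and grips with 3 to 60 N. Pads are 19 mm wide; open, the fingers measure 130 mm over their backs; the gripper's body (78 mm by 193 mm) begins 47 mm behind the grasp point.
Start: joints at [-54.884, 20.546, 0.682, 0, -70.136, -16.507], TCP at [0.215, -0.64, 0.227] pointing down, gripper open.
Joint ranges: [-176.03, 176.03], [-82.01, 121.73], [-58.28, 71.71], [-173.87, 95.51], [-174.79, -0.11], [-173.66, 173.66]. Speed limits (degrees/s): [136.94, 136.94, 172.46, 180, 180, 180].

### API

Orientations are given as [roll, pitch, yaw] about the fixed x, y, z axes, in that order (R = Rz(yaw) Ry(pitch) Rx(roll)).
In Python, from plant import r gives the robot as it stands. The module is installed in compiled form; this text tells all that it offers.
- The arm moves only by the tool jog_arm, never from a script. Its arguments are lists of equal length, an entry for each row: "travel": the shift along the tool's x, y, z each as a share of 50 cm, from -1 to 1, a list of three; "dr": the turn, a rotation vector about the tool's x, y, z each as a share of 360 degrees, from -1 to 1, a list of three; "claw": the opening, from 0 (shut) to 1 (fully open). A call has exactly 10 rows; each row is the pose to reach, as a shift and turn from the pose commanded when the call began, along the tool's axes at that moment, turning the shorter way round; what a row does not reach only later rows make up. A row lasts 1/8 s, in which the tool goes at most 62.5 mm and 10.7 degrees, less where a joint would pass 70% of its speed; a pose out of reach is approached as far as the arm can. A call with a number of a shift or a turn outside -1 to 1 is refused whole. A call with a gripper value outside its range is refused whole. The fingers move at their own pace and stop on an object; "newtons" is the grip in N (left out, the last holds). Time passes only in rows, so rows that repeat a pose let the fingers close, or fill a call up. It gives the time, the measured TCP pose, the force, the opening and the grip force at its end, in the units of the state.
- r.get_state(): the state, without advancing time (a new reading comes with each control period).
- r.capture(name): name is "side" or "top" or "wrist"; returns a dict with "pixels" (400x640x3 uint8, red, green, blue), "range_z" (400x640 float32, m along the optical axis (not along the pixel's ray), 0 where there is no reading), "fx", "fy", "cx", "cy" (pixels), "position" and "attitude" of the camera in the world; the wrist camera has in their place "hand_eye" (4x4, takes a point from camera to tool coordinates, whose origin is the TCP and whose axes are the flange's). Camera axes: x right, y up, looking along -z (the intrinsics and any distortion apply to the point x, -y, -z); pixel columns grow to the right and rows downward; lengths in m; the calibration is good to about 2 mm. A picture is of the moment at which its call begins: read the wrist's pose just before it.
- r.close_job(): hands the job in; it is judged then, once.
Trained networks look in the newest picture that a camera, given by its name, has taken for a name from the list of things; names that differ only in an ending like _2 or _b are one class to them, and where a whole thing is asked for, a point or a joint stands for the part that bears it (a point fixed in the world has none). Each returns a list of dicts, best first, with "conf" (0 to 1); they miss things now and then, are a little off and sometimes report something else, mostly with a low value. They report only what shows in the picture. A call takes as long as a camera call. They do not tell look-alikes from the thing itself.
- r.boxes_of(name, camera): "extent" ([left, top, right, bottom] in pixels, round what is visible of it).
- r.regions_of(name, camera): "pixels" (400x640 bool, what is visible of it) and "extent" ([left, top, right, bottom] in pixels, round what is visible of it).
- r.tip_of(name, camera): "at" ([column, row] in pixels: a listed point, or the origin of a listed thing).
The state is a dict: "time_s": time; "joints": joint angles; "qd": joint speeds; "joint_torque": joint torques, N m; "tcp_pos": TCP position; "eef_rot": TCP orientation; "contact_force": force on the tool from outside, world axes, zero at the start; "moment": the same for the moment, N m; "gripper_width": finger opening in m; "gripper_force": force on a finger pad.
Only numpy, scipy, OpenCV 4.12 (cv2) and the standard library are available. Lean on these libraries where they do the work, as an engineer would, in place of code of your own. Each camera call takes 0.05 s, during which the arm holds its last target. There are 200 camera calls.

### The job

Two grey battery supply boxes stand on the repair bench. To power the next test, switch on the one with the round dial meter on its lid: push the small ridge of its flush slide switch towards the meter, past the detent, until the slide is fully home, then take the hand away. Leave the switch of the other box, the one with the plain metal plate instead of a meter, off.

Things in the scene. Friction and masses are not known exactly. Their poses are not given: they have to be found in the camera images.
- meter_box: Grey battery box with a round dial meter on its lid, fixed to the bench, 110 (x) x 180 (y) x 45 mm high; flat lid. Origin: centre of its underside. z up, +y along its length from switch to meter. On the lid, on its middle line: meter 58 mm across, 12 mm high, centre at y +53 mm; dark slot 26 x 58 mm, 4 mm deep, centre at y -35 mm, holding the slide. Nothing else rises from the lid.
- meter_ridge (a point): Middle of the top of that box's switch ridge: a white upright bar 24 mm wide (x), 6 mm thick (y), 9 mm high, so this point is 9 mm above the lid. It stands mid-way on a white plate 24 x 40 mm, flush with the lid, sliding along y in the slot. Axes are the box's; +y, towards the meter, is the way to on. Off: ridge at y -43 mm of the box; on: y -27 mm.
- meter_switch (a joint): Travel of that slide in m: 0 = off, growing towards the meter, 0.016 = on, at its end stop. A detent spring holds it back with about 3 N (plus 0.6 N friction) at off, less on the way and nothing at 0.008; beyond about 0.010 it snaps home to on by itself, and stays there.
- plain_switch (a joint): Slide of the other box in m, 0 = off, 0.016 = on. That box, at least 240 mm away (centres), has the same size, switch and layout but a flat metal plate 70 x 45 mm, 3 mm high, where the first has its meter. It starts off and must stay off.
Things that resemble listed ones, but are neither listed nor needed, are in the scene too. What is shaped like the meter_box but orange is not meant.

How it is judged:
By the outcome, as a careful person would: the job done as asked, in the order asked, and still so for the second after the job is handed in, with the robot touching nothing.
It also fails if it takes over 29 s, if anything falls off the work surface, if the arm or the gripper's body presses on something with over 40 N, if the wrist force passes 120 N, or if a joint passes its speed limit or range.

## Working session

There is one attempt and no reset: what is moved stays moved. The work goes in short steps, Python scripts to look and compute and a tool call to move; the robot and the scene stay as the last step left them, time stands still between calls to the robot, and variables do not carry over. Pictures are saved under pics/ and viewed, at most 10 in all, crops included, and the job is handed in when it is done.

Besides the shell and the picture viewer there is one more tool, called after ">>>" as name(argument=value, ...) on one line, values as JSON. jog_arm: Moves the arm, as the interface text tells. Its arguments: {"type":"object","properties":{"travel":{"type":"array"},"dr":{"type":"array"},"claw":{"type":"array"},"newtons":{"type":"number"}},"required":["travel","dr","claw"]}

```bash
mkdir -p pics; cat > h.py <<'E'
from plant import r
import numpy as np, cv2
from scipy.spatial.transform import Rotation as R
def world(c,u,v,st=None,z=None):
    d=c["range_z"][int(round(v)),int(round(u))] if z is None else z
    p=np.array([(u-c["cx"])/c["fx"]*d,-(v-c["cy"])/c["fy"]*d,-d])
    if "hand_eye" in c:
        p=(c["hand_eye"]@np.r_[p,1])[:3]
        return R.from_euler("xyz",st["eef_rot"],degrees=True).apply(p)+st["tcp_pos"]
    return p, c
E
python3 - <<'E'
from h import *
for n in ("top","side"):
    c=r.capture(n); cv2.imwrite(f"pics/{n}0.png",c["pixels"][:,:,::-1])
    print(n,{k:v for k,v in c.items() if k not in("pixels","range_z")})
    for q in("meter_box","meter_ridge","plain_switch"): print(q,r.boxes_of(q,n)[:4])
    print(r.tip_of("meter_ridge",n))
print(r.get_state())
E
```

```text
top {'fx': 368.66808109828077, 'fy': 368.66808109828077, 'cx': 311.8833749068191, 'cy': 197.79747617610118, 'position': array([0.38536787, 0.17282881, 0.94093397]), 'attitude': array([  4.63658908,  -1.67165144, -88.95940814])}
meter_box [{'extent': [251.1, 129.8, 334.4, 184.4], 'conf': 0.81}, {'extent': [213.2, 220.6, 295.6, 275.7], 'conf': 0.75}, {'extent': [101.9, 170.2, 193.0, 236.0], 'conf': 0.63}, {'extent': [434.2, 161.6, 451.6, 172.3], 'conf': 0.6}]
meter_ridge [{'extent': [157.4, 202.7, 167.9, 213.1], 'conf': 0.6}, {'extent': [301.6, 156.8, 320.2, 169.3], 'conf': 0.56}, {'extent': [263.8, 243.3, 279.1, 262.2], 'conf': 0.53}]
plain_switch [{'extent': [434.7, 162.7, 452.9, 172.5], 'conf': 0.7}]
[{'at': [309.9, 162.9], 'conf': 0.61}, {'at': [164.0, 206.4], 'conf': 0.61}, {'at': [270.0, 252.3], 'conf': 0.51}]
side {'fx': 363.1339853705225, 'fy': 363.1339853705225, 'cx': 317.9998897387904, 'cy': 198.5018180608991, 'position': array([0.4342874 , 0.9327551 , 0.84939803]), 'attitude': array([  44.3250146 ,    0.52280301, -179.35853356])}
meter_box [{'extent': [285.6, 283.6, 354.2, 3
[... 378 characters left out ...]
f': 0.5}]
{'time_s': 0.5, 'joints': array([-5.48844358e+01,  2.05476130e+01,  6.78065983e-01, -2.51621475e-04,
       -7.01337760e+01, -1.65070439e+01]), 'qd': array([-0.10697113, -0.03419325, -0.00059723, -0.0734747 ,  0.08939452,
        0.02603757]), 'joint_torque': array([ 7.56668887e-04, -5.81796777e+01,  2.93068600e+01,  6.99708983e+00,
        1.18813381e-02, -2.73019862e-05]), 'tcp_pos': array([ 0.21535831, -0.6396776 ,  0.22651668]), 'eef_rot': array([ 1.79996747e+02, -7.17299343e-04, -1.61391565e+02]), 'contact_force': array([ 0.04271439, -0.26195929, -0.02199487]), 'moment': array([-0.01737487, -0.02817758,  0.05756791]), 'gripper_force': 0.0, 'gripper_width': 0.08767938658845513}
```

View pics/top0.png

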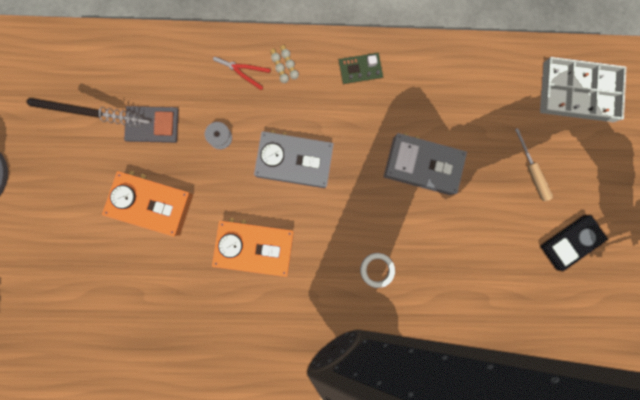

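View pics/side0.png

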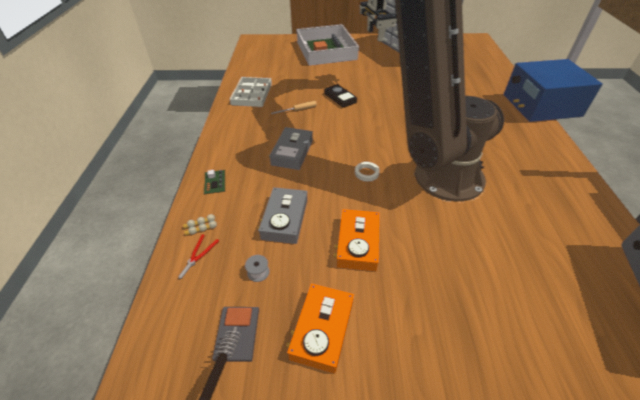

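The top picture shows the grey meter box centred near (295,158), with its meter at (271,154) and its switch at (310,162). The plain box is at (426,164). The two orange look-alikes are at lower left. The side picture agrees.

```bash
cat > h.py <<'E'
from plant import r
import numpy as np, cv2
from scipy.spatial.transform import Rotation as R
def world(c,u,v,st=None,d=None):
    if d is None: d=np.median(c["range_z"][int(v)-1:int(v)+2,int(u)-1:int(u)+2])
    p=np.array([(u-c["cx"])/c["fx"]*d,-(v-c["cy"])/c["fy"]*d,-d])
    if "hand_eye" in c:
        p=(c["hand_eye"]@np.r_[p,1])[:3]
        return R.from_euler("xyz",st["eef_rot"],degrees=True).apply(p)+st["tcp_pos"]
    return R.from_euler("xyz",c["attitude"],degrees=True).apply(p)+c["position"]
E
python3 - <<'E'
from h import *
c=r.capture("top")
m=world(c,271.5,154); k=world(c,309,162)
print(m,k,world(c,300,180),world(c,350,200))
d=(m-k)[:2]; print(np.linalg.norm(d)); a=np.degrees(np.arctan2(d[1],d[0])); print("dir",a)
st=r.get_state(); T=R.from_euler("xyz",st["eef_rot"],degrees=True)
# hover point: behind the ridge 30 mm, tool x-axis along push dir
u=d/np.linalg.norm(d)
tgt=np.r_[k[:2]-u*0.04,0.2]
print(tgt,(T.inv().apply(tgt-st["tcp_pos"]))/0.5, "tool x yaw",np.degrees(np.arctan2(*T.as_matrix()[[1,0],0])), np.linalg.norm(tgt[:2]))
w=r.capture("wrist"); print(w["hand_eye"],w["fx"])
E
```

```text
[0.56160503 0.24795983 0.05871261] [0.5462251  0.15674001 0.04731464] [0.50151444 0.17787449 0.04567924] [0.45836505 0.04902676 0.00215961]
0.09250728756974695
dir 80.429769849653
[0.53957484 0.11729671 0.2       ] [-1.09760826  1.22783231  0.05315425] tool x yaw -161.3906462638646 0.5521770798300605
[[ 1.31822994e-03  9.65136158e-01  2.61745025e-01  6.90087566e-02]
 [ 9.99999095e-01 -1.34294896e-03 -8.44338493e-05  2.93711475e-04]
 [ 2.70020050e-04  2.61744900e-01 -9.65137055e-01 -1.58866045e-01]
 [ 0.00000000e+00  0.00000000e+00  0.00000000e+00  1.00000000e+00]] 337.6452396027532
```

>>> jog_arm(travel=[[-0.8, 0.9, 0.04], [-0.8, 0.9, 0.04], [-0.8, 0.9, 0.04], [-0.8, 0.9, 0.04], [-0.8, 0.9, 0.04], [-0.8, 0.9, 0.04], [-0.8, 0.9, 0.04], [-0.8, 0.9, 0.04], [-0.8, 0.9, 0.04], [-0.8, 0.9, 0.04]], dr=[[0, 0, -0.172], [0, 0, -0.172], [0, 0, -0.172], [0, 0, -0.172], [0, 0, -0.172], [0, 0, -0.172], [0, 0, -0.172], [0, 0, -0.172], [0, 0, -0.172], [0, 0, -0.172]], claw=[0, 0, 0, 0, 0, 0, 0, 0, 0, 0])

```text
time_s: 1.85
tcp_pos: [0.4517, -0.0831, 0.207]
eef_rot: [-179.9, 0.0, -99.4]
contact_force: [0.2, 0.4, -0.1]
gripper_width: 0.0004
gripper_force: 0.0
```

>>> jog_arm(travel=[[-0.42, -0.11, 0.07], [-0.42, -0.11, 0.07], [-0.42, -0.11, 0.07], [-0.42, -0.11, 0.07], [-0.42, -0.11, 0.07], [-0.42, -0.11, 0.07], [-0.42, -0.11, 0.07], [-0.42, -0.11, 0.07], [-0.42, -0.11, 0.07], [-0.42, -0.11, 0.07]], dr=[[0, 0, 0], [0, 0, 0], [0, 0, 0], [0, 0, 0], [0, 0, 0], [0, 0, 0], [0, 0, 0], [0, 0, 0], [0, 0, 0], [0, 0, 0]], claw=[0, 0, 0, 0, 0, 0, 0, 0, 0, 0])

```text
time_s: 3.1
tcp_pos: [0.5397, 0.1123, 0.1717]
eef_rot: [-180.0, 0.0, -99.5]
contact_force: [0.8, -0.4, 1.1]
gripper_width: 0.0004
gripper_force: 0.0
```

```bash
python3 - <<'E'
from h import *
st=r.get_state(); c=r.capture("wrist"); cv2.imwrite("pics/w1.png",c["pixels"][:,:,::-1])
np.savez("w1.npz",**c,tcp_pos=st["tcp_pos"],eef_rot=st["eef_rot"])
print(st["tcp_pos"],st["eef_rot"])
for t in r.tip_of("meter_ridge","wrist")[:3]: print(t,world(c,*t["at"],st))
print(r.boxes_of("meter_ridge","wrist"))
E
```

```text
[0.53966462 0.11228188 0.17171346] [-1.79989846e+02  1.16678960e-02 -9.94915458e+01]
{'at': [318.6, 238.5], 'conf': 0.94} [0.5382568  0.10402444 0.17841886]
{'at': [567.5, 294.2], 'conf': 0.77} [0.32975114 0.24408419 0.05484672]
[{'extent': [546.8, 292.7, 578.4, 308.6], 'conf': 0.79}, {'extent': [304.1, 211.4, 330.9, 235.5], 'conf': 0.61}]
```

View pics/w1.png

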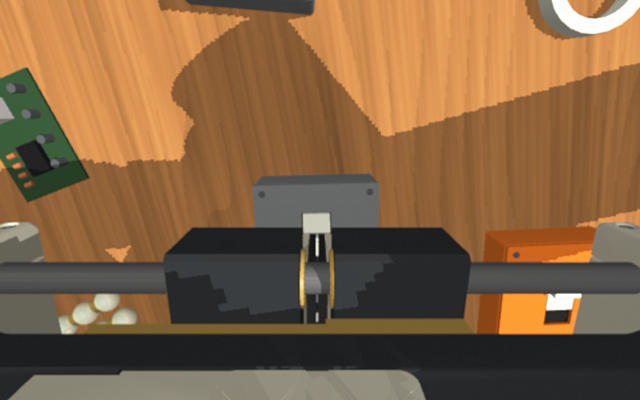

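The wrist view shows the switch end of the grey box: lid corners at (255,184) and (379,180), and the white slide at (316,222). The gripper hides the ridge, so I'll move forward 50 mm for a clear look.

>>> jog_arm(travel=[[-0.12, 0, 0], [-0.12, 0, 0], [-0.12, 0, 0], [-0.12, 0, 0], [-0.12, 0, 0], [-0.12, 0, 0], [-0.12, 0, 0], [-0.12, 0, 0], [-0.12, 0, 0], [-0.12, 0, 0]], dr=[[0, 0, 0], [0, 0, 0], [0, 0, 0], [0, 0, 0], [0, 0, 0], [0, 0, 0], [0, 0, 0], [0, 0, 0], [0, 0, 0], [0, 0, 0]], claw=[0, 0, 0, 0, 0, 0, 0, 0, 0, 0])

```text
time_s: 4.5
tcp_pos: [0.5495, 0.1717, 0.1715]
eef_rot: [180.0, -0.0, -99.5]
contact_force: [1.3, -0.6, 0.6]
gripper_width: 0.0007
gripper_force: 0.0
```

```bash
python3 - <<'E'
from h import *
st=r.get_state(); c=r.capture("wrist"); cv2.imwrite("pics/w2.png",cv2.resize(c["pixels"][:260,180:460,::-1],None,fx=2,fy=2))
np.savez("w2.npz",**c,tcp_pos=st["tcp_pos"],eef_rot=st["eef_rot"])
print(st["tcp_pos"],st["eef_rot"])
for t in r.tip_of("meter_ridge","wrist")[:3]: print(t,world(c,*t["at"],st))
print(r.boxes_of("meter_ridge","wrist"))
E
```

```text
[0.54953559 0.17171939 0.17153604] [ 1.79996724e+02 -1.44697654e-03 -9.94692375e+01]
{'at': [582.2, 235.2], 'conf': 0.87} [0.32820758 0.24704127 0.05427003]
{'at': [317.0, 170.5], 'conf': 0.78} [0.54710281 0.15280268 0.05483345]
[{'extent': [557.2, 208.2, 593.4, 251.2], 'conf': 0.58}]
```

View pics/w2.png

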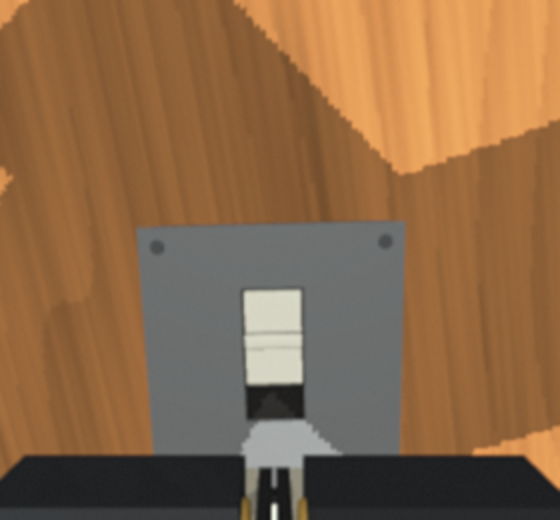

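The crop shows the switch ridge at (273,341), which is full-image (316.5,170.5). It is off, with the dark free slot on the meter side at row 400. The lid's end corners are at crop (138,228) and (404,222).

```bash
python3 - <<'E'
from h import *
c=dict(np.load("w2.npz")); st=c
f=lambda x,y:world(c,180+x/2,y/2,st)
a,b=f(142,233),f(400,227); print(a,b,"lid",f(190,320)); d=(b-a)[:2]; 
n=np.degrees(np.arctan2(d[1],d[0])); print("edge",n)
s,e=f(273,295),f(275,380); print(s,e,np.degrees(np.arctan2(*(e-s)[[1,0]])))
k=f(273,339);print(k)
T=R.from_euler("xyz",st["eef_rot"],degrees=True)
u=np.array([np.cos(np.radians(80.5)),np.sin(np.radians(80.5))])
print("ridge in tool axes/0.5",T.inv().apply(k-st["tcp_pos"])/0.5)
E
```

```text
[0.59336585 0.10139728 0.04604083] [0.48884907 0.11628078 0.04561729] lid [0.58101492 0.13975827 0.04566137]
edge 171.8954007701943
[0.54460513 0.13512746 0.04539862] [0.54975232 0.17153383 0.04524026] 81.95276770540697
[0.54737731 0.15192925 0.0547229 ]
ridge in tool axes/0.5 [ 0.03974521 -0.0022673   0.23362716]
```

>>> jog_arm(travel=[[0.1, -0.002, 0], [0.1, -0.002, 0], [0.1, -0.002, 0.1], [0.1, -0.002, 0.2], [0.1, -0.002, 0.22], [0.1, -0.002, 0.235], [0.1, -0.002, 0.245], [0.1, -0.002, 0.245], [0.1, -0.002, 0.245], [0.1, -0.002, 0.245]], dr=[[0, 0, -0.004], [0, 0, -0.004], [0, 0, -0.004], [0, 0, -0.004], [0, 0, -0.004], [0, 0, -0.004], [0, 0, -0.004], [0, 0, -0.004], [0, 0, -0.004], [0, 0, -0.004]], claw=[0, 0, 0, 0, 0, 0, 0, 0, 0, 0])

```text
time_s: 5.9
tcp_pos: [0.5426, 0.1224, 0.0497]
eef_rot: [-180.0, 0.0, -98.0]
contact_force: [0.0, 0.9, 0.5]
gripper_width: 0.0005
gripper_force: 0.0
```

```bash
python3 - <<'E'
from h import *
st=r.get_state(); print(st["tcp_pos"],st["contact_force"])
T=R.from_euler("xyz",st["eef_rot"],degrees=True)
print(T.inv().apply(np.array([0.5474,0.152,0.0547])-st["tcp_pos"]))
E
```

```text
[0.5425922  0.12237642 0.04968665] [0.03578803 0.88457074 0.5429198 ]
[-0.03000816 -0.00062594 -0.00499239]
```

>>> jog_arm(travel=[[-0.02, 0, 0], [-0.03, 0, 0], [-0.034, 0, 0], [-0.039, 0, 0], [-0.044, 0, 0], [-0.049, 0, 0], [-0.054, 0, 0], [-0.058, 0, 0], [-0.061, 0, 0], [-0.061, 0, 0]], dr=[[0, 0, 0], [0, 0, 0], [0, 0, 0], [0, 0, 0], [0, 0, 0], [0, 0, 0], [0, 0, 0], [0, 0, 0], [0, 0, 0], [0, 0, 0]], claw=[0, 0, 0, 0, 0, 0, 0, 0, 0, 0])

```text
time_s: 7.15
tcp_pos: [0.5465, 0.1526, 0.049]
eef_rot: [180.0, -0.0, -98.0]
contact_force: [-0.4, 0.4, -0.7]
gripper_width: 0.0003
gripper_force: 0.0
```

```bash
python3 - <<'E'
from h import *
st=r.get_state(); print(st["tcp_pos"],st["contact_force"])
c=r.capture("top"); cv2.imwrite("pics/t2.png",cv2.resize(c["pixels"][110:210,230:350,::-1],None,fx=5,fy=5))
E
```

```text
[0.54652796 0.15257408 0.04900451] [-0.38359814  0.41365321 -0.70345074]
```

>>> jog_arm(travel=[[0.02, 0, 0], [0.02, 0, 0], [0.02, 0, -0.1], [0.02, 0, -0.2], [-0.04, 0, -0.245], [-0.04, 0, -0.245], [-0.04, 0, -0.245], [-0.04, 0, -0.245], [-0.04, 0, -0.245], [-0.04, 0, -0.245]], dr=[[0, 0, 0], [0, 0, 0], [0, 0, 0], [0, 0, 0], [0, 0, 0], [0, 0, 0], [0, 0, 0], [0, 0, 0], [0, 0, 0], [0, 0, 0]], claw=[0, 0, 0, 0, 0, 0, 0, 0, 0, 0])

```text
time_s: 8.45
tcp_pos: [0.5492, 0.1719, 0.1711]
eef_rot: [180.0, -0.0, -98.0]
contact_force: [-0.1, 0.4, -0.2]
gripper_width: 0.0004
gripper_force: 0.0
```

```bash
python3 - <<'E'
from h import *
st=r.get_state(); c=r.capture("wrist"); cv2.imwrite("pics/w3.png",cv2.resize(c["pixels"][:260,180:460,::-1],None,fx=2,fy=2))
print(st["tcp_pos"])
for t in r.tip_of("meter_ridge","wrist")[:3]: print(t,world(c,*t["at"],st))
E
```

```text
[0.54921396 0.17186409 0.17113421]
{'at': [578.1, 238.1], 'conf': 0.89} [0.32998809 0.24346644 0.05473573]
{'at': [315.7, 189.8], 'conf': 0.55} [0.55051629 0.16871444 0.05525728]
```

View pics/w3.png

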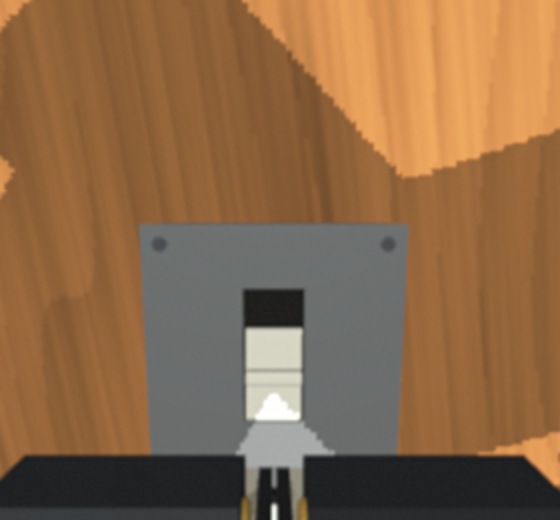

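The slide now sits at the meter end of its slot: the dark gap is at the far end (row 308) and the ridge is at (273,377), having moved about 16 mm. The hand is clear.

```bash
python3 -c "
from plant import r
print(r.close_job())"
```

```text
the job is handed in; nothing more can be done
None
```

The grey meter box is switched on: its slide moved about 16 mm and sits fully home. The plain box's switch was never touched, the hand is clear, and the job is handed in at about 8.5 s of the 29 s allowed.

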